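# Turn the wet panel to the drying lamp and set the brake

## Robot

A 6-joint arm with a two-finger parallel gripper is mounted at the origin on the work surface. World frame = base frame: x ahead of the robot, y to its left, z up, the work surface at z = 0. Lengths are in m, angles in rad, forces in N, time in s.
With the tool pointing down it reaches from about 0.4 to 0.925 m from the base axis. Payload 12.5 kg.
Tool frame: the origin (TCP) lies between the finger pads; the fingertips stand 17 mm ahead of it and the grasp point (between the pads) lies 2 mm behind it (finger_overhang is the distance from the TCP to the fingertips, in m); z points along the fingers, y is the line along which they close (so a half turn about z gives the same grasp; the last joint's range is limited). The gripper opens to 95 mm and grips with 3 to 60 N. Pads are 20 mm wide; open, the fingers measure 119 mm over their backs; the gripper's body (75 mm by 180 mm) begins 59 mm behind the grasp point.
Start: joints at [-1.392, 0.491, 1.559, -0, 1.092, -0.106], TCP at [0.176, -0.6, 0.203] pointing down, gripper open.
Joint ranges: [-3.1, 3.1], [-0.84, 2.19], [0.05, 2.79], [-1.13, 4.28], [0.06, 2.93], [-2.69, 2.69]. Speed limits (rad/s): [2.22, 2.22, 2.79, 3.14, 3.14, 3.14].

## Interface

Orientations are given as a rotation vector (axis times angle).
In Python, from plant import sense, camera, camera_info, finish_job, finger_overhang gives the robot as it stands.
- The arm moves only by the shell command python3 -m crank 'ROWS'. ROWS is JSON, a list of rows, each a list of 7 numbers: the shift along the tool's x, y, z in mm, then the turn, a rotation vector about the tool's x, y, z in degrees, then the opening, from 0 (shut) to 1 (fully open). In form: [[dx, dy, dz, rx, ry, rz, jaw], ...]. A call has 1 to 12 rows; each row shifts and turns the commanded pose from where the row before left it, along the tool's axes as they then stand; what a row does not reach is not made up. A row lasts 1/10 s, in which the tool goes at most 50 mm and 8.59 degrees, less where a joint would pass 70% of its speed; a pose out of reach is approached as far as the arm can. A call is refused whole if a number of a shift passes 50 or a number of a turn 8.59, either way. A call with a gripper value outside its range is refused whole. The fingers move at their own pace and stop on an object; the grip force is fixed at half the most. Time passes only in rows, so rows that do not move let the fingers close. It gives the time, the measured TCP pose, the force, the opening and the grip force at its end, in the units of the state.
- sense(): the state, without advancing time (a new reading comes with each control period).
- camera(name): name is "scene" or "top" or "wrist"; returns the picture (480x640x3 uint8, red, green, blue); there is no depth.
- camera_info(name): a dict with "intrinsics" (3x3 intrinsics, pixels), "world_from_camera" (4x4, takes a point from camera to world coordinates); the wrist camera has in their place "hand_eye" (4x4, takes a point from camera to tool coordinates, whose origin is the TCP and whose axes are the flange's). Camera axes: x right, y down, z forward; pixel columns grow to the right and rows downward; lengths in m; the calibration is good to about 2 mm. A picture is of the moment at which its call begins: read the wrist's pose just before it. camera_info takes no time and is no camera call.
- finish_job(): hands the job in; it is judged then, once.
The state is a dict: "t": time; "qpos": joint angles; "joint_velocities": joint speeds; "tau": joint torques, N m; "tcp_pos": TCP position; "orientation": TCP orientation; "ft_force": force on the tool from outside, world axes, zero at the start; "ft_torque": the same for the moment, N m; "gripper_width": finger opening in m; "grip_force": force on a finger pad.
Only numpy, scipy, OpenCV 4.12 (cv2) and the standard library are available. Lean on these libraries where they do the work, as an engineer would, in place of code of your own. Each camera call takes 0.05 s, during which the arm holds its last target. There are 200 camera calls.

## Task

The stained panel on the finishing turntable is still wet: with a fingertip, push on one of the turntable's bare steel arms until the long pointed arm points straight at the dome-topped drying lamp, and leave it standing there. Then push the brake lever round until it is home against its stop pin. Do not touch the wet panel, and do not lift or shift any of the loose things standing about.

Things in the scene. Friction and masses are not known exactly. Their poses are not given: they have to be found in the camera images.
- hub (a point): Top of the turntable's hub, on its vertical axis, 72 mm above the table; turns with it: x axis along the LONG arm, z up. The turntable is a cross of four flat steel bars at right angles, 12 mm wide, spanning 50 to 72 mm above the table. The long one has a pointed tip; the other three are square-ended, 115 mm from the axis. Arms are bare beyond 60 mm from the axis (panel inside).
- long_arm_tip (a point): Top of the long arm's pointed (diamond, 28 mm wide) tip, 152 mm from the turntable's axis, 72 mm above the table.
- foot: The turntable's grey foot, fixed to the table: a disc 200 mm across, 16 mm thick, with a tongue to the brake lever's pivot. Origin: on the turntable's axis, at the table. On it, under the arms, is a brake drum 144 mm across reaching 46 mm above the table.
- turntable (a joint): Angle of the turntable in its foot, rad, growing anticlockwise seen from above; range -3 to 3 (end stops). Its zero has no meaning for the job. It turns either way with a steady drag of about 0.15 N m and stays where it is left.
- lamp: Drying lamp: round aluminium foot 72 mm across, white glass cylinder and an aluminium dome 72 mm across on top, 105 mm tall, fixed. Origin: centre of its underside. It stands some 250 mm from the turntable's axis, on either the left or the right.
- brush_pot: Open aluminium pot 68 mm across, 75 mm tall, with brush handles standing in it up to 110 mm, fixed. Origin: centre of its underside. Stands on the side where the lamp does not.
- panel_top (a point): The wet panel fixed centrally on the turntable's cross, 120 x 120 x 10 mm, edges square to the arms, top 83 mm above the table, masked with a buff border round a green field with a pale disc. This point: centre of its top face. Not to be touched.
- brake (a joint): Angle of the brake lever, rad: 0 = swung fully out, 1.0 = home against its stop pin. It grows anticlockwise seen from above. Drag about 0.12 N m; it stays where it is left.
- brake_pivot (a point): Top of the brake lever's vertical pivot, 72 mm above the table, about 180 mm from the turntable's axis; x axis along the lever towards its free end.
- brake_end (a point): Top of the free end of the brake lever, 92 mm from the pivot, 71 mm above the table. The lever is a level steel bar 12 mm wide, spanning 51 to 71 mm above the table, with a black grip 16 mm wide on its last 30 mm (50 to 72 mm). The stop pin stands on the anticlockwise side of the lever, about 34 mm from the pivot.
- jar: Bystander: small amber glass jar, steel lid, 42 mm across, 65 mm tall, loose. Origin: centre of its underside.
- tape_roll: Bystander: roll of masking tape lying flat, 96 mm across, 24 mm tall, loose. Origin: centre of its underside.
- sanding_block: Bystander: cork sanding block 95 x 55 x 30 mm, loose. Origin: centre of its underside.
- brush: Bystander: paint brush lying flat, 200 mm long, loose. Origin: centre of its underside (middle of its length).
- stain_tin: Bystander: aluminium stain tin 68 mm across, 85 mm tall, loose. Origin: centre of its underside.
- mixing_cup: Bystander: white mixing cup 60 mm across, 70 mm tall, loose. Origin: centre of its underside.

How it is judged:
By the outcome, as a careful person would: the job done as asked, in the order asked, and still so for the second after the job is handed in, with the robot touching nothing.
It also fails if it takes over 64 s, if anything falls off the work surface, if the arm or the gripper's body presses on something with over 40 N, if the wrist force passes 120 N, or if a joint passes its speed limit or range.

## Working session

There is one attempt and no reset: what is moved stays moved. The work goes in short steps, Python scripts to look and compute and a shell command to move; the robot and the scene stay as the last step left them, time stands still between calls to the robot, and variables do not carry over. Pictures are saved under pics/ and viewed, at most 10 in all, crops included, and the job is handed in when it is done.

```bash
mkdir -p pics; ls
python3 - <<'E'
from plant import *
import cv2,numpy as np
np.set_printoptions(precision=4,suppress=True)
for n in("top","scene"):
    im=camera(n);cv2.imwrite(f"pics/{n}0.png",im[:,:,::-1]);i=camera_info(n);print(n,i["intrinsics"],i["world_from_camera"])
print(camera_info("wrist"),finger_overhang)
print(sense())
E
```

```text
pics
top [[440.6683   0.     324.5337]
 [  0.     440.6683 233.6449]
 [  0.       0.       1.    ]] [[ 0.0076 -0.9822  0.1877  0.4567]
 [-0.9998 -0.0045  0.0168  0.037 ]
 [-0.0156 -0.1878 -0.9821  1.1084]
 [ 0.      0.      0.      1.    ]]
scene [[509.5852   0.     316.4838]
 [  0.     509.5852 231.8759]
 [  0.       0.       1.    ]] [[-0.473   0.6278 -0.6181  1.3137]
 [ 0.881   0.3281 -0.3409  0.4402]
 [-0.0112 -0.7058 -0.7083  0.8364]
 [ 0.      0.      0.      1.    ]]
{'intrinsics': array([[394.3801,   0.    , 314.4448],
       [  0.    , 394.3801, 236.6639],
       [  0.    ,   0.    ,   1.    ]]), 'hand_eye': array([[-0.0003, -0.9613, -0.2756,  0.0775],
       [ 1.    , -0.0001, -0.0005,  0.0003],
       [ 0.0004, -0.2756,  0.9613, -0.1821],
       [ 0.    ,  0.    ,  0.    ,  1.    ]])} 0.017
{'t': 0.1, 'qpos': array([-1.3916,  0.4915,  1.5594, -0.    ,  1.0917, -0.1056]), 'joint_velocities': array([ 0.0012, -0.0025, -0.0013,  0.0002, -0.0009,  0.0018]), 'tau': array([  0.0049, -61.3623, -25.8606,   0.0695,   0.047 ,  -0.0001]), 'tcp_pos': array([ 0.1756, -0.5996,  0.2029]), 'orientation': array([-3.1088, -0.4457,  0.0001]), 'ft_force': array([ 0.6138,  0.0997, -0.1475]), 'ft_torque': array([ 0.0123,  0.0075, -0.0175]), 'grip_force': 0.0, 'gripper_width': 0.09513297268449128}
```

View pics/top0.png

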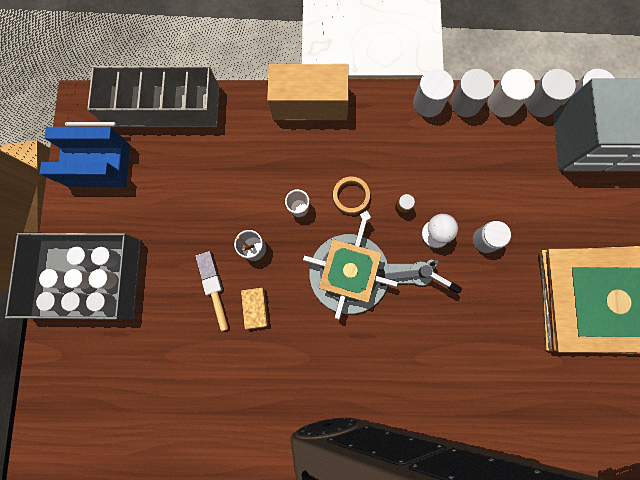

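View pics/scene0.png

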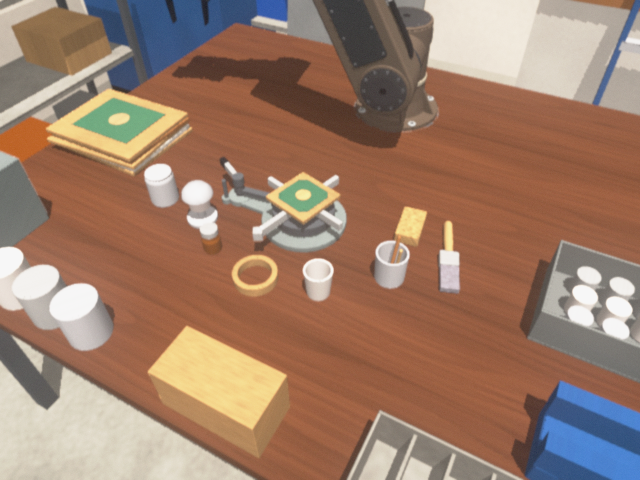

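The top view shows the hub near (350,270), the long arm tip (365,216), the lamp (440,232), the brake pivot (425,270) and the grip end (458,290). The lamp is on the right, the pot at (250,246). I'll zoom in for a better measurement.

```bash
cat > h.py <<'E'
from plant import *
import cv2,numpy as np
from scipy.spatial.transform import Rotation as R
np.set_printoptions(precision=4,suppress=True)
def ray(n,T=None):
    i=camera_info(n); return i["intrinsics"], (i["world_from_camera"] if T is None else T@i["hand_eye"])
def tcpT(s):
    T=np.eye(4);T[:3,:3]=R.from_rotvec(s["orientation"]).as_matrix();T[:3,3]=s["tcp_pos"];return T
def pix(n,uv,z,T=None):
    K,W=ray(n,T); d=W[:3,:3]@np.linalg.solve(K,[uv[0],uv[1],1.]); o=W[:3,3]
    return o+d*(z-o[2])/d[2]
E
python3 - <<'E'
from h import *
im=cv2.imread("pics/top0.png")
c=im[180:330,290:520];cv2.imwrite("pics/c.png",cv2.resize(c,None,fx=3.4,fy=3.4,interpolation=cv2.INTER_CUBIC))
for nm,uv,z in[("hub",(350,270),.083),("tip",(365,216),.072),("lampdome",(442,228),.08),("pivot",(425,270),.072),("end",(460,290),.071),("tin",(497,233),.085),("jar",(406,202),.065)]:print(nm,pix("top",uv,z))
E
```

```text
hub [ 0.5668 -0.0055  0.083 ]
tip [ 0.6986 -0.0425  0.072 ]
lampdome [ 0.6682 -0.224   0.08  ]
pivot [ 0.569 -0.182  0.072]
end [ 0.5229 -0.2618  0.071 ]
tin [ 0.6558 -0.3509  0.085 ]
jar [ 0.7356 -0.1431  0.065 ]
```

View pics/c.png

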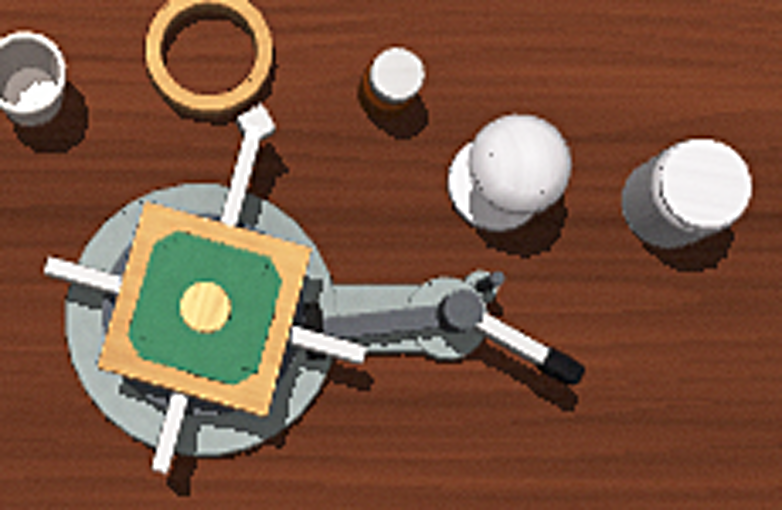

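```bash
python3 -m crank '[[0,0,-45,0,0,8.15,0],[0,0,-45,0,0,8.15,0],[0,0,-45,0,0,0,0],[30,-36,0,0,0,0,0],[30,-36,0,0,0,0,0],[30,-36,0,0,0,0,0],[30,-36,0,0,0,0,0],[30,-36,0,0,0,0,0],[30,-36,0,0,0,0,0],[30,-36,0,0,0,0,0]]'
python3 -m crank '[[30,-36,0,0,0,0,0],[30,-36,0,0,0,0,0],[30,-36,0,0,0,0,0],[30,-36,0,0,0,0,0],[30,-36,0,0,0,0,0],[30,-36,0,0,0,0,0],[30,-36,0,0,0,0,0],[0,0,0,0,0,0,0],[0,0,0,0,0,0,0]]'
python3 - <<'E'
from h import *
s=sense();im=camera("wrist");cv2.imwrite("pics/w1.png",im[:,:,::-1]);T=tcpT(s);np.save("w1.npy",T);print(T,s["t"],s["gripper_width"])
E
```

```text
t: 1.1
tcp_pos: [0.3863, -0.3461, 0.3383]
orientation: [-3.141, -0.0, 0.0]
ft_force: [0.5, -1.3, -0.7]
gripper_width: 0.0208
grip_force: 0.0
t: 2.0
tcp_pos: [0.5956, -0.0949, 0.3377]
orientation: [-3.142, -0.004, 0.002]
ft_force: [0.4, -0.1, 0.1]
gripper_width: 0.0007
grip_force: 0.0
[[ 1.      0.0023 -0.0013  0.5956]
 [ 0.0023 -1.      0.0001 -0.0949]
 [-0.0013 -0.0001 -1.      0.3377]
 [ 0.      0.      0.      1.    ]] 2.0 0.0007278854478385336
```

View pics/w1.png

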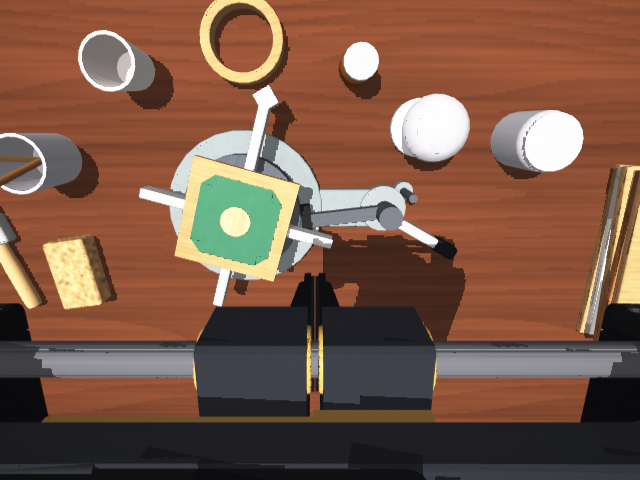

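The wrist view shows the pale disc at (235,221), the diamond tip near (265,97), the lamp dome at (436,127) with its foot peeking out left at x≈391, the brake pivot at (389,217) and the grip end at (455,252).

Run:
```python
from h import *
T=np.load("w1.npy")
def circ(f,c,r0,r1,w):
    g=cv2.cvtColor(cv2.imread(f),cv2.COLOR_BGR2GRAY);x,y=c
    p=cv2.resize(g[y-w:y+w,x-w:x+w],None,fx=4,fy=4,interpolation=cv2.INTER_CUBIC)
    h=cv2.HoughCircles(p,cv2.HOUGH_GRADIENT,1,20,param1=100,param2=15,minRadius=4*r0,maxRadius=4*r1)
    return h[0][:3]/4+[x-w,y-w,0]
cs={"wrist":circ("pics/w1.png",(436,127),28,38,50),"top":circ("pics/top0.png",(443,228),12,18,26),"scene":circ("pics/scene0.png",(197,193),12,20,28)}
for k in cs:print(k,cs[k])
A=[];b=[];rs=[]
for n,c in cs.items():
    K,W=ray(n,T if n=="wrist" else None);d=W[:3,:3]@np.linalg.solve(K,[c[0][0],c[0][1],1]);d/=np.linalg.norm(d)
    P=np.eye(3)-np.outer(d,d);A.append(P);b.append(P@W[:3,3])
X=np.linalg.lstsq(np.vstack(A),np.hstack(b),rcond=None)[0];print("lamp",X,[np.linalg.norm(a@X-q) for a,q in zip(A,b)])
g=lambda uv,z:pix("wrist",uv,z,T)
# pale disc centroid & buff/green
im=cv2.imread("pics/w1.png");hsv=cv2.cvtColor(im,cv2.COLOR_BGR2HSV)
m=cv2.inRange(hsv,(65,60,50),(95,255,255));m[:, :180]=0;m[:,300:]=0
c=max(cv2.findContours(m,0,2)[0],key=cv2.contourArea);M=cv2.moments(c);u=(M["m10"]/M["m00"],M["m01"]/M["m00"]);hub=g(u,.083);print("hub px",u,hub,"top-view",pix("top",(350.3,270),.083))
print("panel angle",cv2.minAreaRect(np.float32([g(q[0],.083)[:2]*1000 for q in c])))
tip=g((266,87),.072);print("tip",tip,np.linalg.norm(tip[:2]-hub[:2]))
for q in[(265,97),(141,192),(331,241),(220,304)]:
    v=g(q,.072)-hub;print(q,np.hypot(*v[:2])*1000,np.degrees(np.arctan2(v[1],v[0])))
v=X-hub;print("lamp dir",np.degrees(np.arctan2(v[1],v[0])),np.hypot(*v[:2]))
p=g((389,216),.072);e=g((455,250),.071);print("pivot",p,"end",e,np.linalg.norm(p-e),np.hypot(*(p-hub)[:2]))
print("tin",g((552,140),.085),"jar",g((361,61),.065))
```

```text
wrist [[437.875 125.375  32.025]
 [432.625 125.125  36.475]
 [421.625 128.875  31.075]]
top [[442.625 228.625  15.2  ]
 [436.375 233.125  14.5  ]]
scene [[199.375 199.125  19.575]
 [196.625 194.625  15.025]
 [195.375 187.875  17.475]]
lamp [ 0.6694 -0.2292  0.0605] [np.float64(0.004276169618244173), np.float64(0.001690044159848686), np.float64(0.005859661340399041)]
hub px (234.79581701572164, 220.01821896815937) [ 0.567  -0.0045  0.083 ] top-view [ 0.5668 -0.0062  0.083 ]
panel angle ((565.4080810546875, -4.473175048828125), (91.6387710571289, 91.62503814697266), 74.4469223022461)
tip [ 0.7101 -0.0433  0.072 ] 0.14823362604085477
(265, 97) 138.1658823679564 -15.710215618595043
(141, 192) 111.94165524441127 74.41992929080469
(331, 241) 113.86556776983149 -104.24284827927434
(220, 304) 113.16831169211761 166.48201967528865
lamp dir -65.51549061915026 0.24691074716053138
pivot [ 0.5695 -0.1819  0.072 ] end [ 0.5278 -0.2633  0.071 ] 0.09145868767238068 0.17747006130169082
tin [ 0.6564 -0.3495  0.085 ] jar [ 0.7368 -0.1443  0.065 ]
```

```bash
python3 -m crank '[[29.5,-33,0,0,0,0,0],[29.5,-33,0,0,0,0,0],[29.5,-33,0,0,0,0,0],[0,0,33,0,0,0,0],[0,0,33,0,0,0,0],[0,0,33,0,0,0,0],[0,0,33,0,0,0,0],[0,0,33,0,0,0,0],[0,0,33,0,0,0,0],[0,0,33,0,0,0,0],[0,0,33,0,0,0,0],[0,0,0,0,0,0,0]]'
python3 - <<'E'
from h import *
p=sense()["tcp_pos"][:2]*1e3;hub=np.array([567,-5])
for a in np.radians([-15.6,-20,-25,-30,-35,-40,-45,-50,-55,-58]):
    c=hub+110*np.array([np.cos(a),np.sin(a)])+20*np.array([-np.sin(a),np.cos(a)]);d=c-p;print(round(np.degrees(a)),c,"row",np.round([d[0],-d[1]],1));p=c
E
```

```text
t: 3.25
tcp_pos: [0.6814, 0.0018, 0.0705]
orientation: [-3.141, 0.003, 0.011]
ft_force: [0.7, 0.4, 0.1]
gripper_width: 0.0006
grip_force: 0.0
-16 [678.3263 -15.3179] row [-3.1 17.1]
-20 [677.2066 -23.8284] row [-1.1  8.5]
-25 [675.1462 -33.3619] row [-2.1  9.5]
-30 [672.2628 -42.6795] row [-2.9  9.3]
-35 [668.5783 -51.7104] row [-3.7  9. ]
-40 [664.1206 -60.3857] row [-4.5  8.7]
-45 [658.9239 -68.6396] row [-5.2  8.3]
-50 [653.0275 -76.4091] row [-5.9  7.8]
-55 [646.4764 -83.6352] row [-6.6  7.2]
-58 [642.2521 -87.6869] row [-4.2  4.1]
```

```bash
python3 -m crank '[[-3,17,0,0,0,0,0],[-1,8.5,0,0,0,0,0],[-2,9.5,0,0,0,0,0],[-3,9.5,0,0,0,0,0],[-3.7,9,0,0,0,0,0],[-4.5,8.7,0,0,0,0,0],[-5,8,0,0,0,0,0],[-6,8,0,0,0,0,0],[-5,6,0,0,0,0,0],[0,0,0,0,0,0,0]]'
python3 - <<'E'
from h import *
s=sense();im=camera("wrist");cv2.imwrite("pics/w2.png",im[:,:,::-1]);T=tcpT(s);np.save("w2.npy",T)
im=camera("top")[:,:,::-1];cv2.imwrite("pics/t2.png",im)
v=np.hstack([cv2.resize(im[180:330,290:470],None,fx=2.2,fy=2.2),np.zeros((330,4,3),np.uint8)]);w=cv2.resize(cv2.imread("pics/w2.png"),(396,297))
cv2.imwrite("pics/v2.png",np.hstack([v,np.vstack([w,np.zeros((33,396,3),np.uint8)])]))
E
```

```text
t: 4.25
tcp_pos: [0.6501, -0.0817, 0.0745]
orientation: [3.142, -0.001, -0.0]
ft_force: [0.9, 0.1, -0.3]
gripper_width: 0.0004
grip_force: 0.0
```

View pics/v2.png

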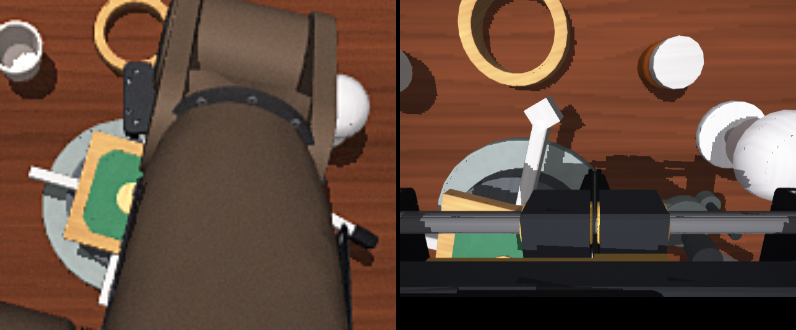

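Run:
```python
from h import *
T=np.load("w2.npy");hub=np.array([.567,-.005])
print(camera_info("wrist")["hand_eye"])
for q in[(231,178),(205,318)]:
    for z in(.072,):
        p=pix("wrist",q,z,T);v=p[:2]-hub;print(p,np.hypot(*v),np.degrees(np.arctan2(v[1],v[0])))
K,W=ray("wrist",T)
for z in(0,.017):
    q=K@(np.linalg.inv(W)@T@[0,0,z,1])[:3];print("tip px",q[:2]/q[2])
```

```text
[[-0.0003 -0.9613 -0.2757  0.0776]
 [ 1.     -0.0002 -0.0002  0.0003]
 [ 0.0001 -0.2757  0.9613 -0.1821]
 [ 0.      0.      0.      1.    ]]
[ 0.7033 -0.043   0.072 ] 0.14147997763783918 -15.570010240562576
[ 0.631  -0.0252  0.072 ] 0.06712295985096874 -17.55193589939788
tip px [313.9406 285.5384]
tip px [313.9826 273.1002]
```

View pics/w2.png

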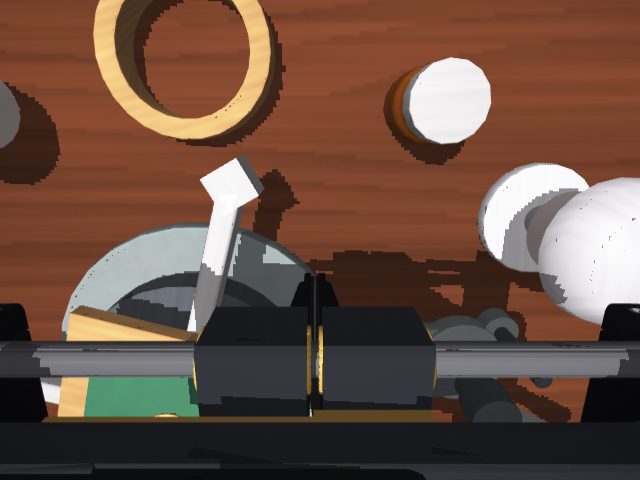

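The wrist view shows the long arm unmoved (tip at (232,182), still -15.6°), with the fingers at (314,275) on its clockwise side. So they got past it without turning it. I'll go back over and retry slowly, watching force and height.

```bash
python3 -m crank '[[0,0,-45,0,0,0,0],[0,0,-20,0,0,0,0],[17,-42,0,0,0,0,0],[17,-42,0,0,0,0,0],[0,0,0,0,0,0,0],[0,0,33,0,0,0,0],[0,0,35,0,0,0,0],[0,0,0,0,0,0,0]]'
python3 -m crank '[[0,7,0,0,0,0,0],[0,0,0,0,0,0,0]]'
python3 -m crank '[[0,7,0,0,0,0,0],[0,0,0,0,0,0,0]]'
python3 -m crank '[[-1,6,0,0,0,0,0],[0,0,0,0,0,0,0]]'
python3 - <<'E'
from h import *
s=sense();im=camera("wrist")[:,:,::-1];T=tcpT(s);np.save("w3.npy",T);cv2.imwrite("pics/w3.png",im)
cv2.imwrite("pics/v3.png",np.hstack([im[140:340,150:400],cv2.resize(camera("scene")[150:270,180:360,::-1],(300,200))]))
E
```

```text
t: 5.15
tcp_pos: [0.6824, 0.0034, 0.0671]
orientation: [-3.141, -0.001, 0.012]
ft_force: [-0.2, -0.5, -0.7]
gripper_width: 0.0004
grip_force: 0.0
t: 5.35
tcp_pos: [0.6857, -0.005, 0.0733]
orientation: [3.141, -0.001, 0.004]
ft_force: [0.6, -0.3, 1.2]
gripper_width: 0.0005
grip_force: 0.0
t: 5.55
tcp_pos: [0.6852, -0.012, 0.0727]
orientation: [3.141, -0.001, 0.003]
ft_force: [-0.7, -1.0, 0.5]
gripper_width: 0.0004
grip_force: 0.0
t: 5.75
tcp_pos: [0.6837, -0.0177, 0.0718]
orientation: [3.141, -0.0, 0.001]
ft_force: [-0.8, 0.2, -0.0]
gripper_width: 0.0001
grip_force: 0.0
```

View pics/v3.png

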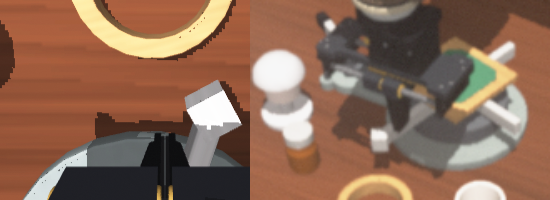

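The finger (crop x≈165) is now left of the long arm (x≈205), which still hasn't moved. I'll keep pushing in short steps.

```bash
python3 -m crank '[[-1,6,0,0,0,0,0],[0,0,0,0,0,0,0]]'|head -3
python3 -m crank '[[-1,6,0,0,0,0,0],[0,0,0,0,0,0,0]]'|grep -v gri
python3 -m crank '[[-1,6,0,0,0,0,0],[0,0,0,0,0,0,0]]'|grep -v gri
python3 -m crank '[[-2,6,0,0,0,0,0],[0,0,0,0,0,0,0]]'|grep -v gri
python3 -m crank '[[-2,6,0,0,0,0,0],[0,0,0,0,0,0,0]]'|grep -v gri
python3 - <<'E'
from h import *
s=sense();im=camera("wrist")[:,:,::-1];T=tcpT(s);np.save("w4.npy",T);cv2.imwrite("pics/w4.png",im)
cv2.imwrite("pics/v4.png",np.hstack([im[140:340,150:400],cv2.resize(camera("scene")[150:270,180:360,::-1],(300,200))]))
E
```

```text
t: 6.05
tcp_pos: [0.6827, -0.0235, 0.0714]
orientation: [3.141, 0.0, -0.0]
t: 6.25
tcp_pos: [0.6817, -0.0296, 0.0714]
orientation: [3.141, -0.0, -0.0]
ft_force: [0.5, -0.7, 0.2]
t: 6.45
tcp_pos: [0.6807, -0.0356, 0.0714]
orientation: [3.141, -0.0, -0.0]
ft_force: [0.0, 0.6, -0.3]
t: 6.65
tcp_pos: [0.6786, -0.0416, 0.0714]
orientation: [3.141, -0.0, -0.0]
ft_force: [-0.4, 0.5, -0.5]
t: 6.85
tcp_pos: [0.6765, -0.0475, 0.0714]
orientation: [3.141, -0.0, -0.0]
ft_force: [-0.1, 0.1, -0.7]
```

View pics/v4.png

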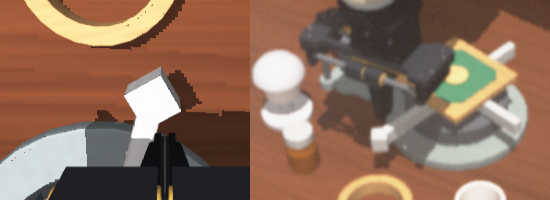

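Run:
```python
from h import *
T=np.load("w4.npy");K,W=ray("wrist",T);Ks,Ws=ray("scene")
pr=lambda K,W,p:(lambda q:q[:2]/q[2])(K@(np.linalg.inv(W)@np.r_[p,1])[:3])
for x in(-.01,0,.01):
  for z in(-.03,-.01,0,.017): 
    p=(T@[x,0,z,1])[:3];print(x,z,pr(K,W,p),pr(Ks,Ws,p))
im=cv2.imread("pics/w4.png")[200:320,230:400];
sc=camera("scene")[150:250,220:350,::-1];cv2.imwrite("pics/v5.png",np.hstack([cv2.resize(im,(566,400),interpolation=2)[:, :280+100],cv2.resize(sc,(400,400))[:, :]]))
```

```text
-0.01 -0.03 [313.8621 334.412 ] [262.4241 209.553 ]
-0.01 -0.01 [313.9256 313.0331] [263.223  216.3724]
-0.01 0 [313.9527 303.891 ] [263.6148 219.7166]
-0.01 0.017 [313.9933 290.2206] [264.2695 225.3048]
0 -0.03 [313.8463 313.4038] [259.8839 212.3863]
0 -0.01 [313.9124 293.871 ] [260.7202 219.2074]
0 0 [313.9405 285.5382] [261.1303 222.5522]
0 0.017 [313.9826 273.1   ] [261.8155 228.1407]
0.01 -0.03 [313.8301 291.6931] [257.3146 215.252 ]
0.01 -0.01 [313.8988 274.1351] [258.1891 222.0746]
0.01 0 [313.928 266.663] [258.6178 225.4197]
0.01 0.017 [313.9716 255.53  ] [259.3341 231.0082]
```

View pics/v5.png

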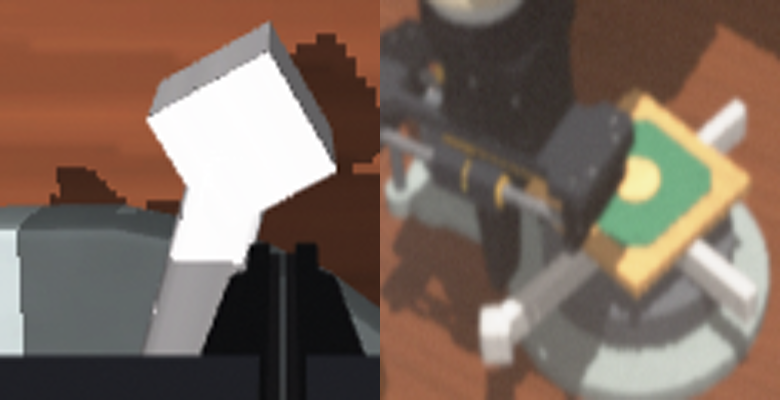

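The scene crop (finger end at about (500,285)) shows the fingertip skimming over the arm rather than reaching down beside it. The real tip is therefore higher than assumed. I'll back off, lower 15 mm and push again.

```bash
python3 -m crank '[[0,0,-20,0,0,0,0],[4,-25,0,0,0,0,0],[3,-20,0,0,0,0,0],[0,0,17,0,0,0,0],[0,0,17,0,0,0,0],[0,0,0,0,0,0,0]]'|grep -v gri
python3 -m crank '[[0,8,0,0,0,0,0],[0,0,0,0,0,0,0]]'|grep -v gri
python3 -m crank '[[-1,8,0,0,0,0,0],[0,0,0,0,0,0,0]]'|grep -v gri
python3 -m crank '[[-1,8,0,0,0,0,0],[0,0,0,0,0,0,0]]'|grep -v gri
python3 -m crank '[[-2,8,0,0,0,0,0],[0,0,0,0,0,0,0]]'|grep -v gri
python3 -m crank '[[-2,8,0,0,0,0,0],[0,0,0,0,0,0,0]]'|grep -v gri
python3 - <<'E'
from h import *
s=sense();im=camera("wrist")[:,:,::-1];T=tcpT(s);np.save("w5.npy",T);cv2.imwrite("pics/w5.png",im)
g=cv2.inRange(cv2.cvtColor(im,cv2.COLOR_BGR2HSV),(0,0,185),(180,40,255));g[300:]=0
for c in cv2.findContours(g,0,2)[0]:
    if cv2.contourArea(c)>300:print(cv2.boundingRect(c),cv2.minAreaRect(c))
E
```

```text
t: 7.6
tcp_pos: [0.6824, -0.0008, 0.0549]
orientation: [-3.141, -0.002, 0.007]
ft_force: [0.1, 0.3, -0.6]
t: 7.8
tcp_pos: [0.6842, -0.0107, 0.0582]
orientation: [3.141, -0.0, 0.002]
ft_force: [0.0, 0.6, -0.0]
t: 8.0
tcp_pos: [0.6829, -0.019, 0.058]
orientation: [3.141, -0.001, 0.001]
ft_force: [-0.7, 0.8, 0.4]
t: 8.2
tcp_pos: [0.6817, -0.0268, 0.0576]
orientation: [3.141, -0.001, 0.0]
ft_force: [0.7, -0.1, 0.2]
t: 8.4
tcp_pos: [0.6796, -0.0348, 0.0575]
orientation: [3.141, -0.0, 0.0]
ft_force: [0.0, 0.4, 0.6]
t: 8.6
tcp_pos: [0.6775, -0.0428, 0.0574]
orientation: [3.141, -0.0, -0.0]
ft_force: [0.3, 0.3, 0.1]
(169, 280, 58, 20) ((197.5, 289.5), (19.0, 57.0), 90.0)
(339, 247, 49, 28) ((362.770263671875, 263.3783874511719), (20.58601188659668, 45.21570587158203), 72.89727020263672)
(551, 212, 89, 88) ((589.0637817382812, 248.03826904296875), (51.745479583740234, 115.79515075683594), 48.10602569580078)
(503, 121, 86, 87) ((545.5, 164.0), (86.0, 85.0), 90.0)
```

```bash
cat >> h.py <<'E'
def tipang(T,im,hub=np.array([.567,-.005])):
    hsv=cv2.cvtColor(im,cv2.COLOR_BGR2HSV);g=cv2.inRange(hsv,(0,0,140),(180,50,255))
    out=[]
    for c in cv2.findContours(g,0,2)[0]:
        if cv2.contourArea(c)<150: continue
        w=np.array([pix("wrist",q[0],.072,T)[:2] for q in c])-hub; r=np.hypot(*w.T)
        k=r.argmax()
        sel=w[(r>.10)&(r<.175)]
        if len(sel)>10 and r.max()<.185:
            (cx,cy),_,_=cv2.minAreaRect(np.float32(sel*1000)); out.append((cv2.boundingRect(c),r.max(),np.degrees(np.arctan2(*w[k][::-1])),np.degrees(np.arctan2(cy,cx))))
    return out
E
python3 - <<'E'
from h import *
for n in(2,4,5):
    print(n,tipang(np.load(f"w{n}.npy"),cv2.imread(f"pics/w{n}.png")))
t=camera("top")[:,:,::-1]
cv2.imwrite("pics/t5.png",t)
# panel orientation in top view
for f in("top0","t2","t5"):
    hsv=cv2.cvtColor(cv2.imread(f"pics/{f}.png"),cv2.COLOR_BGR2HSV);m=cv2.inRange(hsv,(65,60,50),(95,255,255));m[:,:300]=0;m[:,400:]=0;m[:220]=0;m[330:]=0
    c=max(cv2.findContours(m,0,2)[0],key=cv2.contourArea);print(f,cv2.minAreaRect(c))
E
```

```text
2 [((263, 245, 32, 19), np.float64(0.1168856880109451), np.float64(-29.765718841760542), np.float64(-30.998156278028052)), ((62, 158, 197, 176), np.float64(0.15109584347191937), np.float64(-15.674581613498791), np.float64(-8.539789183920984))]
4 [((524, 377, 25, 34), np.float64(0.17581323122126882), np.float64(-72.110072954403), np.float64(-74.00322489836854)), ((34, 353, 160, 22), np.float64(0.12492624779448622), np.float64(56.261955630564785), np.float64(54.79507706713641)), ((123, 268, 114, 73), np.float64(0.11913229052756823), np.float64(-1.8562276697835807), np.float64(13.615870717281876)), ((274, 207, 57, 99), np.float64(0.15494538240661115), np.float64(-15.236345540163098), np.float64(-16.447910546501596))]
5 [((45, 400, 40, 17), np.float64(0.11151828163455711), np.float64(60.50766745963967), np.float64(61.202155231683776)), ((534, 377, 34, 45), np.float64(0.17422967917589133), np.float64(-66.9819512130887), np.float64(-70.60165337834046)), ((33, 353, 161, 22), np.float64(0.12577481389563283), np.float64(50.15529144832157), np.float64(47.412393907594144)), ((127, 279, 100, 62), np.float64(0.1200090384819326), np.float64(1.3026358320750544), np.float64(14.569500061023042)), ((337, 235, 56, 71), np.float64(0.1547946962994235), np.float64(-24.558851183127544), np.float64(-25.37614514316287))]
top0 ((349.92449951171875, 270.26416015625), (39.28511428833008, 38.73567199707031), 15.94539737701416)
t2 ((340.97247314453125, 267.5917663574219), (20.593265533447266, 38.504615783691406), 16.699243545532227)Traceback (most recent call last):
  File "<stdin>", line 9, in <module>
ValueError: max() iterable argument is empty
```

Lower works: the tip is now at about -24.6°. The finger's offset from the arm line is about 12 mm, so I'll continue along the arc.

Run:
```python
from h import *
p=sense()["tcp_pos"][:2]*1e3;hub=np.array([567,-5])
for a in np.radians([-29,-33,-37,-41,-45,-49,-53,-57,-60]):
    c=hub+114*np.array([np.cos(a),np.sin(a)])+11.7*np.array([-np.sin(a),np.cos(a)]);d=c-p;print(round(np.degrees(a)),"row",np.round([d[0],-d[1]],1),c);p=c
```

```text
-29 row [-5.3  7.7] [672.3789 -50.0352]
-33 row [-3.4  7.2] [668.9807 -57.2764]
-37 row [-3.9  7. ] [665.0857 -64.2629]
-41 row [-4.4  6.7] [660.7128 -70.9606]
-45 row [-4.8  6.4] [655.8833 -77.337 ]
-49 row [-5.3  6. ] [650.6208 -83.361 ]
-53 row [-5.7  5.6] [644.9509 -89.0032]
-57 row [-6.   5.2] [638.9013 -94.2362]
-60 row [-4.8  3.6] [634.1325 -97.8769]
```

```bash
python3 -m crank '[[-5,7.7,0,0,0,0,0],[-3.5,7,0,0,0,0,0],[-4,7,0,0,0,0,0],[-4.4,6.7,0,0,0,0,0],[-4.8,6.4,0,0,0,0,0],[-5.3,6,0,0,0,0,0],[-5.7,5.6,0,0,0,0,0],[-5,4,0,0,0,0,0],[0,0,0,0,0,0,0],[0,0,0,0,0,0,0]]'|grep -v gri
python3 - <<'E'
from h import *
s=sense();im=camera("wrist")[:,:,::-1];T=tcpT(s);np.save("w6.npy",T);cv2.imwrite("pics/w6.png",im)
for o in tipang(T,im):print(o)
E
```

```text
t: 9.7
tcp_pos: [0.6401, -0.0926, 0.0575]
orientation: [3.141, 0.0, 0.0]
ft_force: [-0.1, -0.1, -0.3]
((96, 218, 192, 56), np.float64(0.1174530994087952), np.float64(-31.572580647469223), np.float64(-18.837744153472222))
```

```bash
python3 -m crank '[[3,-6,0,0,0,0,0],[0,0,-40,0,0,0,0],[0,0,-40,0,0,0,0],[0,0,-40,0,0,0,0],[0,0,-40,0,0,0,0],[0,0,-40,0,0,0,0],[0,40,-40,0,0,0,0],[0,40,-40,0,0,0,0],[0,0,0,0,0,0,0],[0,0,0,0,0,0,0]]'|grep -v gri
python3 - <<'E'
from h import *
s=sense();im=camera("wrist")[:,:,::-1];T=tcpT(s);np.save("w7.npy",T);cv2.imwrite("pics/w7.png",im);print(s["t"])
for o in tipang(T,im):print(o)
E
```

```text
t: 10.75
tcp_pos: [0.6432, -0.157, 0.3282]
orientation: [3.141, -0.001, 0.001]
ft_force: [0.1, -0.2, -0.7]
10.75
((106, 283, 36, 26), np.float64(0.11560111881147367), np.float64(120.91875006293606), np.float64(119.97564781055175))
((262, 248, 58, 21), np.float64(0.15758932461926362), np.float64(-91.0395435928258), np.float64(-88.81281867508498))
((122, 174, 37, 63), np.float64(0.11384102040363445), np.float64(32.48129535953462), np.float64(30.39295827690831))
((161, 171, 135, 69), np.float64(0.15080416106630362), np.float64(-59.8674114433776), np.float64(-36.4279332202226))
```

View pics/w7.png

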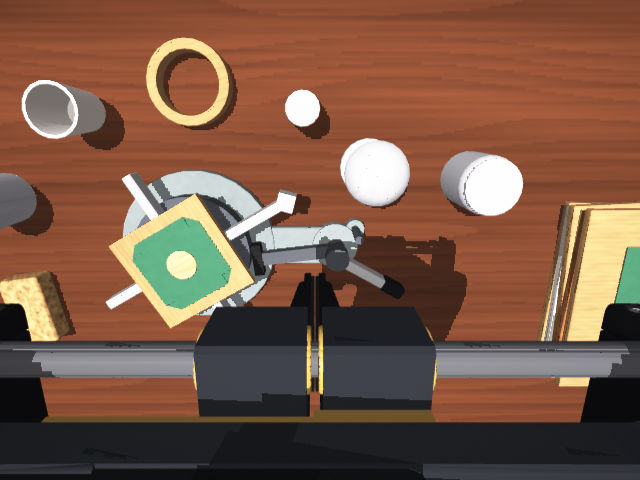

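The tip (288,203) has come round to near the line to the lamp, whose dome is at (377,173) and foot at about (369,167). The brake grip is at (395,288) and its pivot at (335,255). Now for precise angles.

Run:
```python
from h import *
from scipy.optimize import least_squares
T=np.load("w7.npy");im=cv2.imread("pics/w7.png");g=lambda q,z:pix("wrist",q,z,T)
hsv=cv2.cvtColor(im,cv2.COLOR_BGR2HSV)
m=cv2.inRange(hsv,(65,60,50),(95,255,255));m[:,:110]=0;m[:,270:]=0
c=max(cv2.findContours(m,0,2)[0],key=cv2.contourArea);P=np.float32([g(q[0],.083)[:2]*1000 for q in c]);r=cv2.minAreaRect(P);print("hub",r)
w=cv2.inRange(hsv,(0,0,120),(180,70,255));w[:,:325]=0;w[:,425:]=0;w[:125]=0;w[215:]=0
c=max(cv2.findContours(w,0,1)[0],key=cv2.contourArea);h=c[:,0].astype(float);print(cv2.boundingRect(c))
def fit(sel,nm):
    s=least_squares(lambda p:np.hypot(*(sel-p[:2]).T)-p[2],[375,170,32],loss="soft_l1").x;print(nm,s,len(sel));return s
d=h[(h[:,0]-375+ (h[:,1]-170))>10]; f=h[(h[:,0]-372+(h[:,1]-168))<-28]
D=fit(d,"dome");F=fit(f,"foot")
hub=np.array([.567,-.005])
for nm,q,zs in(("dome",D,(.06,.07,.08)),("foot",F,(0,.008))):
    for z in zs:
        p=g(q[:2],z);v=p[:2]-hub;print(nm,z,p,"dir",np.degrees(np.arctan2(v[1],v[0])),np.hypot(*v),"R",np.linalg.norm(g(q[:2]+[q[2],0],z)-p))
tip=g((297,196),.072);print(tip)
```

```text
hub ((565.41796875, -4.295783996582031), (91.39796447753906, 91.55763244628906), 30.14158058166504)
(340, 138, 70, 68)
dome [375.8452 172.2215  33.0903] 86
foot [369.3893 167.4337  29.4668] 50
dome 0.06 [ 0.6678 -0.227   0.06  ] dir -65.58501689517689 0.24376046327182696 R 0.03755161584118324
dome 0.07 [ 0.6689 -0.2254  0.07  ] dir -65.18205067017092 0.24284317524607824 R 0.03671786208440745
dome 0.08 [ 0.6701 -0.2239  0.08  ] dir -64.77604892598687 0.24193799002997232 R 0.035884108327631614
foot 0 [ 0.6668 -0.2277  0.    ] dir -65.8578797652396 0.24405838823021622 R 0.037768940054314505
foot 0.008 [ 0.6677 -0.2266  0.008 ] dir -65.57050554718644 0.24339919831839105 R 0.037176941309051886
[ 0.6427 -0.1377  0.072 ]
```

Arm at -59.9°, lamp bearing about -65.4°, so 5.5° remain. I'll push slowly, closer in (100 mm radius) to stay clear of the diamond.

```bash
python3 -m crank '[[1,-39,30,0,0,0,0],[1,-39,30,0,0,0,0],[0,0,40,0,0,0,0],[0,0,40,0,0,0,0],[0,0,40,0,0,0,0],[0,0,40,0,0,0,0],[0,0,40,0,0,0,0],[0,0,11,0,0,0,0],[0,0,0,0,0,0,0],[0,0,0,0,0,0,0]]'|grep -v gri
python3 -m crank '[[-4.5,2,0,0,0,0,0],[-4.5,2,0,0,0,0,0],[-1.8,0.8,0,0,0,0,0],[-1.8,0.8,0,0,0,0,0],[-1.8,0.8,0,0,0,0,0],[-1.8,0.8,0,0,0,0,0],[-1.8,0.8,0,0,0,0,0],[-1.8,0.8,0,0,0,0,0],[0,0,0,0,0,0,0],[0,0,0,0,0,0,0]]'|grep -v gri
cat >> h.py <<'E'
def look(k):
    s=sense();im=camera("wrist")[:,:,::-1];T=tcpT(s);np.save(f"w{k}.npy",T);cv2.imwrite(f"pics/w{k}.png",im)
    hsv=cv2.cvtColor(im,cv2.COLOR_BGR2HSV);m=cv2.inRange(hsv,(65,60,50),(95,255,255));m[320:]=0
    c=max([c for c in cv2.findContours(m,0,2)[0] if 2000<cv2.contourArea(c)<12000],key=cv2.contourArea,default=None)
    if c is not None:print("panel",cv2.minAreaRect(np.float32([pix("wrist",q[0],.083,T)[:2]*1000 for q in c])))
    for o in tipang(T,im):print(o)
    return im,T
E
python3 -m crank '[[4,-2,0,0,0,0,0],[0,0,-40,0,0,0,0],[0,0,-40,0,0,0,0],[0,0,-40,0,0,0,0],[0,0,-40,0,0,0,0],[0,0,-40,0,0,0,0],[0,35,-40,0,0,0,0],[0,35,-30,0,0,0,0],[0,0,0,0,0,0,0],[0,0,0,0,0,0,0]]'|grep -v gri
python3 -c "from h import *;look(8)"
```

```text
t: 11.8
tcp_pos: [0.6457, -0.0786, 0.0584]
orientation: [3.141, 0.001, 0.002]
ft_force: [-0.2, -0.2, -0.0]
t: 12.8
tcp_pos: [0.625, -0.0878, 0.057]
orientation: [-3.142, -0.0, 0.001]
ft_force: [1.3, 0.7, -0.4]
t: 13.8
tcp_pos: [0.6291, -0.1539, 0.3244]
orientation: [-3.141, 0.001, 0.001]
ft_force: [0.4, 0.4, -0.7]
panel ((565.4615478515625, -4.2547607421875), (91.32768249511719, 91.62162780761719), 24.763402938842773)
((101, 267, 38, 26), np.float64(0.11522899565181242), np.float64(116.28134035102113), np.float64(114.6837991413453))
((264, 238, 55, 23), np.float64(0.15317392512137473), np.float64(-91.80456398849803), np.float64(-89.51781511360151))
((167, 159, 138, 74), np.float64(0.1512450843856058), np.float64(-65.32501670384741), np.float64(-42.28203569433387))
((123, 157, 41, 64), np.float64(0.1138851305487817), np.float64(26.708364571458493), np.float64(25.011252178567247))
```

The arm now points at -65.3°, in line with the lamp. Next the brake lever: it bears about -117°, and home is about -60°.

```bash
python3 -m crank '[[-33,20,0,0,0,0,0],[-33,20,0,0,0,0,0],[-33,20,0,0,0,0,0],[-32,21,0,0,0,0,0],[0,0,40,0,0,0,0],[0,0,40,0,0,0,0],[0,0,40,0,0,0,0],[0,0,40,0,0,0,0],[0,0,40,0,0,0,0],[0,0,40,0,0,0,0],[0,0,27,0,0,0,0],[0,0,0,0,0,0,0]]'|grep -v gri
python3 - <<'E'
from h import *
p=sense()["tcp_pos"][:2]*1e3;pv=np.array([569.5,-182])
for b in np.radians([-117,-111,-105,-99,-93,-87,-81,-75,-70,-65,-62,-59]):
    c=pv+78*np.array([np.cos(b),np.sin(b)])-16*np.array([-np.sin(b),np.cos(b)]);d=c-p;print(round(np.degrees(b)),"row",np.round([d[0],-d[1]],1),c);p=c
E
```

```text
t: 15.05
tcp_pos: [0.4963, -0.2324, 0.0538]
orientation: [-3.137, -0.002, 0.011]
ft_force: [-0.2, 0.1, 1.3]
-117 row [23.6 11.9] [ 519.8326 -244.2347]
-111 row [6.8 4.9] [ 526.61   -249.0854]
-105 row [7.2 4.1] [ 533.8573 -253.2011]
-99 row [7.6 3.3] [ 541.4951 -256.5367]
-93 row [7.9 2.5] [ 549.4397 -259.0557]
-87 row [8.2 1.7] [ 557.6041 -260.7305]
-81 row [8.3 0.8] [ 565.8989 -261.5426]
-75 row [ 8.3 -0.1] [ 574.2331 -261.4833]
-70 row [ 6.9 -0.7] [ 581.1425 -260.7683]
-65 row [ 6.8 -1.3] [ 587.9633 -259.4539]
-62 row [ 4.  -1.1] [ 591.9916 -258.3815]
-59 row [ 4.  -1.3] [ 595.9583 -257.0997]
```

```bash
python3 -m crank '[[10,5,0,0,0,0,0],[10,6,0,0,0,0,0],[7,5,0,0,0,0,0],[7,4,0,0,0,0,0],[7.6,3.3,0,0,0,0,0],[8,2.5,0,0,0,0,0],[8,1.7,0,0,0,0,0],[8.3,0.8,0,0,0,0,0],[8,0,0,0,0,0,0],[5,-0.5,0,0,0,0,0],[0,0,0,0,0,0,0]]'|grep -v gri
for i in 1 2 3; do python3 -c "print()" ; done >/dev/null
python3 -m crank '[[3,-0.5,0,0,0,0,0],[0,0,0,0,0,0,0]]'|grep -E 'tcp|force'
python3 -m crank '[[3,-0.5,0,0,0,0,0],[0,0,0,0,0,0,0]]'|grep -E 'tcp|force'
python3 -m crank '[[3,-0.5,0,0,0,0,0],[0,0,0,0,0,0,0]]'|grep -E 'tcp|force'
```

```text
t: 16.15
tcp_pos: [0.5768, -0.2625, 0.0576]
orientation: [-3.142, -0.002, 0.004]
ft_force: [-8.0, -0.6, 2.8]
tcp_pos: [0.5775, -0.2623, 0.0574]
ft_force: [-18.5, -4.8, 6.9]
grip_force: 9.4
tcp_pos: [0.5782, -0.2621, 0.0572]
ft_force: [-30.2, -8.5, 10.8]
grip_force: 15.8
tcp_pos: [0.5787, -0.2619, 0.0571]
ft_force: [-45.0, -12.7, 16.8]
grip_force: 22.8
```

Firm contact, so the lever has reached its stop. I'll back off, lift and check.

```bash
python3 -m crank '[[-10,2,0,0,0,0,0],[-20,-2,0,0,0,0,0],[0,0,0,0,0,0,0],[0,0,-40,0,0,0,0],[0,0,-40,0,0,0,0],[0,0,-40,0,0,0,0],[0,0,-40,0,0,0,0],[0,-30,-40,0,0,0,0],[0,-30,-40,0,0,0,0],[10,-30,-30,0,0,0,0],[10,0,0,0,0,0,0],[0,0,0,0,0,0,0]]'|grep -v gri
python3 - <<'E'
from h import *
im,T=look(9)
K,W=ray("wrist",T);V=np.linalg.inv(W);pv=np.array([.5695,-.182,.071])
hsv=cv2.cvtColor(im,cv2.COLOR_BGR2HSV)
for nm,f,T2 in(("now",im,T),("before",cv2.imread("pics/w8.png"),np.load("w8.npy"))):
    h=cv2.cvtColor(f,cv2.COLOR_BGR2HSV);m=cv2.inRange(h,(0,0,0),(180,255,45));m[300:]=0
    for c in cv2.findContours(m,0,2)[0]:
        if cv2.contourArea(c)<40:continue
        M=cv2.moments(c);p=pix("wrist",(M["m10"]/M["m00"],M["m01"]/M["m00"]),.071,T2);v=(p-pv)[:2]
        if .03<np.hypot(*v)<.12:print(nm,"dark",cv2.contourArea(c),p,np.hypot(*v),np.degrees(np.arctan2(v[1],v[0])))
    w=cv2.inRange(h,(0,0,150),(180,50,255))
    for r in (.04,.05,.06):
        hits=[]
        for a in range(-130,-30):
            q=pv+[r*np.cos(np.radians(a)),r*np.sin(np.radians(a)),0];K,W=ray("wrist",T2);u=K@(np.linalg.inv(W)@np.r_[q,1])[:3];u=u[:2]/u[2]
            if u[1]<300 and w[int(round(u[1])),int(round(u[0]))]:hits.append(a)
        print(nm,r,hits[:1],hits[-1:],len(hits))
E
```

```text
t: 17.95
tcp_pos: [0.5777, -0.1705, 0.3281]
orientation: [3.141, 0.003, 0.003]
ft_force: [-0.0, -0.5, -1.0]
panel ((565.6215209960938, -4.214900970458984), (91.44515991210938, 91.54521179199219), 24.71118927001953)
((167, 252, 53, 41), np.float64(0.11558799788408101), np.float64(-156.91354620781513), np.float64(-155.4722346480659))
((80, 226, 40, 25), np.float64(0.11536963475402326), np.float64(114.25858966169041), np.float64(115.23301759873102))
((137, 116, 152, 72), np.float64(0.15103149231574198), np.float64(-65.2684495171294), np.float64(-51.93595923511875))
((106, 108, 38, 65), np.float64(0.1139773056781802), np.float64(26.330686240269603), np.float64(24.98906420768412))
now dark 360.0 [ 0.4652 -0.1825  0.071 ] 0.10430912708327901 -179.73526091929565
now dark 344.0 [ 0.4647 -0.1602  0.071 ] 0.10706778671449126 168.25158201978292
now dark 47.5 [ 0.5766 -0.0822  0.071 ] 0.10007471719686785 85.92441515112336
now dark 346.5 [ 0.5959 -0.2555  0.071 ] 0.07812998586843979 -70.2709852320971
now 0.04 [-80] [-31] 40
now 0.05 [-78] [-63] 16
now 0.06 [-77] [-64] 14
before dark 359.5 [ 0.5175 -0.165   0.071 ] 0.054743182297414324 161.93866787877886
before dark 348.0 [ 0.5171 -0.1431  0.071 ] 0.06525869244700656 143.36805752210486
before dark 304.5 [ 0.5309 -0.2513  0.071 ] 0.07936896429000433 -119.11469056104289
before dark 46.5 [ 0.5536 -0.0883  0.071 ] 0.0950612022040323 99.65192011021007
before dark 46.5 [ 0.584  -0.0865  0.071 ] 0.09663434878227668 81.37617615302
before 0.04 [-125] [-116] 10
before 0.05 [-124] [-32] 11
before 0.06 [-125] [-117] 9
```

Run:
```python
from h import *
T=np.load("w1.npy")
pv=np.array([.5695,-.182])
for n,q in(("wrist",(411,198)),("top",(290+497/3.4,180+280/3.4))):
    for z in(.06,.075):
        v=pix(n,q,z,T if n=="wrist" else None)[:2]-pv;print(n,z,np.hypot(*v),np.degrees(np.arctan2(v[1],v[0])))
im=cv2.imread("pics/w9.png");T=np.load("w9.npy");K,W=ray("wrist",T)
# gap scan between lever and pin: brightness along arcs at lever-top height
h=cv2.cvtColor(im,cv2.COLOR_BGR2HSV)
for r in(.034,.04,.07):
    row=[]
    for a in range(-92,-26,3):
        u=K@(np.linalg.inv(W)@[pv[0]+r*np.cos(np.radians(a)),pv[1]+r*np.sin(np.radians(a)),.071,1])[:3];u=(u[:2]/u[2]).round().astype(int);row.append((a,*map(int,h[u[1],u[0]][1:])))
    print(r,row)
```

```text
wrist 0.06 0.03307956671099574 -54.76239429054608
wrist 0.075 0.03194335126826023 -46.83413419497
top 0.06 0.03535671833243495 -57.08515204621345
top 0.075 0.03134548479714103 -56.44848427806204
0.034 [(-92, 154, 76), (-89, 152, 72), (-86, 138, 72), (-83, 1, 239), (-80, 1, 252), (-77, 1, 253), (-74, 0, 253), (-71, 1, 254), (-68, 1, 254), (-65, 2, 242), (-62, 5, 158), (-59, 20, 151), (-56, 24, 150), (-53, 25, 154), (-50, 25, 155), (-47, 28, 155), (-44, 22, 91), (-41, 19, 68), (-38, 23, 67), (-35, 21, 72), (-32, 11, 223), (-29, 12, 225)]
0.04 [(-92, 161, 158), (-89, 152, 72), (-86, 152, 72), (-83, 126, 77), (-80, 2, 243), (-77, 0, 252), (-74, 0, 253), (-71, 0, 253), (-68, 0, 254), (-65, 2, 234), (-62, 12, 153), (-59, 139, 77), (-56, 124, 76), (-53, 11, 223), (-50, 11, 225), (-47, 11, 226), (-44, 18, 166), (-41, 18, 140), (-38, 15, 169), (-35, 11, 227), (-32, 11, 229), (-29, 9, 229)]
0.07 [(-92, 161, 168), (-89, 161, 158), (-86, 161, 158), (-83, 161, 150), (-80, 155, 66), (-77, 27, 28), (-74, 31, 41), (-71, 17, 46), (-68, 15, 51), (-65, 26, 30), (-62, 160, 151), (-59, 161, 133), (-56, 157, 141), (-53, 160, 148), (-50, 158, 147), (-47, 160, 143), (-44, 162, 143), (-41, 155, 69), (-38, 149, 65), (-35, 151, 64), (-32, 151, 64), (-29, 149, 65)]
```

The pin at about -54° sits directly against the lever edge at -70°, and the push met a firm stop, so the lever is home. The turntable hasn't moved (-65.3°) and the robot is clear.

```bash
python3 -c "from plant import *;print(finish_job())"
```

```text
the job is handed in; nothing more can be done
None
```

I handed the job in with the long arm pointing at the lamp (measured −65.3°, lamp bearing about −65.4°) and the brake lever pushed firmly home against its stop pin; no touch on the panel or the loose things was seen or felt. The last push on the lever peaked at about 50 N at the wrist, through the fingertip.

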